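# Step the board three notches in the drilling jig

## Robot

A 6-joint arm with a two-finger parallel gripper is mounted at the origin on the work surface. World frame = base frame: x ahead of the robot, y to its left, z up, the work surface at z = 0. Lengths are in m, angles in rad, forces in N, time in s.
With the tool pointing down it reaches from about 0.3 to 0.775 m from the base axis. Payload 14.6 kg.
Tool frame: the origin (TCP) lies midway between the tips of the shut fingers; the grasp point (between the pads) lies 19 mm behind it; z points along the fingers, y is the line along which they close (so a half turn about z gives the same grasp; the last joint's range is limited). The gripper opens to 85 mm and grips with 20 to 120 N. Pads are 22 mm wide; open, the fingers measure 114 mm over their backs; the gripper's body (76 mm by 85 mm) begins 54 mm behind the grasp point. The pads swing forward as they close: fully open they stand 13 mm farther back than shut.
Start: joints at [1.094, 0.3, 1.521, -0, 1.321, -0.067], TCP at [0.219, 0.504, 0.231] pointing down, gripper open.
Joint ranges: [-3.03, 3.03], [-0.79, 2.21], [0.23, 2.52], [-1.04, 4.18], [0, 3.07], [-2.55, 2.55]. Speed limits (rad/s): [2.22, 2.22, 2.57, 3.14, 3.14, 3.14].

## Interface

Orientations are given as a rotation vector (axis times angle).
In Python, from bench import sensors, imaging, arm, models gives the robot as it stands.
- The arm moves only by the tool play_rows, never from a script. Its argument "series" is a list that holds one entry, the list of rows, each a list of 7 numbers: the closure, from -1 (fully open) to 1 (shut), so that 0 is half open, then the shift along the world's x, y, z scaled (see below), then the turn, a rotation vector about the world's x, y, z scaled (see below). In form: [[[claw, dx, dy, dz, wx, wy, wz], ...]]. A call has 1 to 20 rows; each row shifts and turns the commanded pose from where the row before left it; what a row does not reach is not made up. The controller multiplies each number of a shift by 0.03 m and each number of a turn by 5 degrees. A row lasts 1/10 s, in which the tool goes at most 50 mm and 8.59 degrees, less where a joint would pass 70% of its speed; a pose out of reach is approached as far as the arm can. A call with a number of a shift or a turn outside -1 to 1 is refused whole. A call with a gripper value outside its range is refused whole. The fingers move at their own pace and stop on an object; "force" is the grip in N (left out, the last holds). Time passes only in rows, so rows that do not move let the fingers close. It gives the time, the measured TCP pose, the force, the opening and the grip force at its end, in the units of the state.
- sensors.get_obs(): the state, without advancing time (a new reading comes with each control period).
- imaging.capture(name): name is "scene" or "side" or "wrist"; returns a dict with "pixels" (480x640x3 uint8, red, green, blue), "fov_y" (degrees; the focal length in pixels is half the picture's height over the tangent of half this angle, whatever the lens; pixels are square), "cx", "cy" (the principal point, pixels), "pose" (4x4, takes a point from camera to world coordinates). Camera axes: x right, y up, looking along -z (the intrinsics and any distortion apply to the point x, -y, -z); pixel columns grow to the right and rows downward; lengths in m; the calibration is good to about 2 mm. A picture is of the moment at which its call begins. There is no depth.
- arm.finish_job(): hands the job in; it is judged then, once.
Trained networks look in a picture, given as the dict that the camera call returned (one of the last four; its "shot" number tells which), for a name from the list of things; names that differ only in an ending like _2 or _b are one class to them, and where a whole thing is asked for, a point or a joint stands for the part that bears it (a point fixed in the world has none). Each returns a list of dicts, best first, with "conf" (0 to 1); they miss things now and then, are a little off and sometimes report something else, mostly with a low value. They report only what shows in the picture. A call takes as long as a camera call.
- models.silhouettes(picture, query): "mask" (480x640 bool, what is visible of it) and "extent" ([left, top, right, bottom] in pixels, round what is visible of it).
- models.landmark_of(picture, query): "position" ([column, row] in pixels: a listed point, or the origin of a listed thing).
The state is a dict: "clock": time; "joints": joint angles; "dq": joint speeds; "joint_efforts": joint torques, N m; "tcp_pos": TCP position; "tcp_rot": TCP orientation; "ft_force": force on the tool from outside, world axes, zero at the start; "ft_torque": the same for the moment, N m; "width": finger opening in m; "gripper_force": force on a finger pad.
Only numpy, scipy, OpenCV 4.12 (cv2) and the standard library are available. Lean on these libraries where they do the work, as an engineer would, in place of code of your own. Each camera call takes 0.05 s, during which the arm holds its last target. There are 200 camera calls.

## Task

Feed the dark board on by exactly three notches in the drilling jig, so that its fourth white hole mark comes under the guide bridge: press the jig's long feed lever fully down on its flat black pad and let it spring right back up, three times. Move the board only by that lever, not by pushing the board or its carriage, leave the small ball-ended lever of the hold-down clamp alone, and finish with the feed lever up and let go.

Things in the scene. Friction and masses are not known exactly. Their poses are not given: they have to be found in the camera images.
- lever_pad (a point): Top centre of feed lever's black pad (42 mm along arm, 30 across), at the end of a steel arm beside the plywood jig's dark board (fixed; yaw within 0.3 rad). Up: 171 mm above table, tilted 0.16 rad. Fully down: 88 mm lower, 16 mm farther from the pivot. Axes turn with the lever: x pivot axis, y level when up, towards the pivot, which is at (0,145,-71) mm from here. Pressing turns it about +x.
- feed_lever (a joint): Angle of the feed lever (rad): 0 up at rest, 0.56 at its stop, fully pressed. A spring lifts it back when let go; pressing the pad takes about 4 N at the top, 11 N at the bottom, 25 N or more against the stop. A pawl at its foot pushes the board's rack during the last 80 % of the press and clicks over the next tooth once the lever is back below 0.1 rad.
- board_carriage (a joint): Travel (m) of the carriage with the dark board (85 x 260 mm, white hole marks 25 mm apart) and its toothed rack, along the jig, in the direction from pad to pivot; within 0.003 of 0 at the start. Each full stroke of the lever brings it on one notch, to about 0.025, 0.050, 0.075 and so on up to 0.155. Friction holds it there.
- clamp_ball (a point): Bystander: centre of the black ball (28 mm across) on the short sprung lever of a hold-down clamp on its own small wooden block (80 x 130 mm), beside one end of the jig; 114 mm above the table. Not to be pressed.

How it is judged:
By the outcome, as a careful person would: the job done as asked, in the order asked, and still so for the second after the job is handed in, with the robot touching nothing.
It also fails if it takes over 43 s, if anything falls off the work surface, if the arm or the gripper's body presses on something with over 40 N, if the wrist force passes 120 N, or if a joint passes its speed limit or range.

## Working session

There is one attempt and no reset: what is moved stays moved. The work goes in short steps, Python scripts to look and compute and a tool call to move; the robot and the scene stay as the last step left them, time stands still between calls to the robot, and variables do not carry over. Pictures are saved under pics/ and viewed, at most 10 in all, crops included, and the job is handed in when it is done.

Besides the shell and the picture viewer there is one more tool, called after "Request:" as name(argument=value, ...), one argument or row to a line, values as JSON. play_rows: Moves the arm, as the interface text tells. Its arguments: {"type":"object","properties":{"series":{"type":"array"},"force":{"type":"number"}},"required":["series"]}

```bash
mkdir -p pics; cat > h.py <<'E'
import numpy as np, cv2
from bench import sensors, imaging, arm, models
def ray(p,uv):
    f=240/np.tan(np.radians(p["fov_y"])/2); P=np.array(p["pose"])
    d=np.array([(uv[0]-p["cx"])/f,-(uv[1]-p["cy"])/f,-1.]); d=P[:3,:3]@d
    return P[:3,3],d/np.linalg.norm(d)
def atz(p,uv,z):
    o,d=ray(p,uv); return o+d*(z-o[2])/d[2]
def tri(rs):
    A=sum(np.eye(3)-np.outer(d,d) for o,d in rs); b=sum((np.eye(3)-np.outer(d,d))@o for o,d in rs)
    return np.linalg.solve(A,b)
E
python3 - <<'E'
from h import *
ims=[]
for q,z in (("lever_pad",.171),("clamp_ball",.114)):
    rs=[]
    for n in("scene","side"):
        p=imaging.capture(n); ims.append(p["pixels"])
        l=models.landmark_of(p,q)[:2]
        for a in l: print(q,n,a["conf"],np.round(a["position"],1),atz(p,a["position"],z).round(4), [k for k in p if k not in("pixels",)])
        if l: rs.append(ray(p,l[0]["position"]))
    if len(rs)==2: print(tri(rs).round(4))
cv2.imwrite("pics/a.png",cv2.cvtColor(ims[0],cv2.COLOR_RGB2BGR));cv2.imwrite("pics/b.png",cv2.cvtColor(ims[1],cv2.COLOR_RGB2BGR))
print(sensors.get_obs())
E
```

```text
lever_pad scene 0.91 [265.4 199.3] [ 0.5513 -0.1073  0.171 ] ['fov_y', 'cx', 'cy', 'pose', 'shot']
lever_pad side 0.6 [366.1 263.8] [ 0.5401 -0.1074  0.171 ] ['fov_y', 'cx', 'cy', 'pose', 'shot']
[ 0.5459 -0.1066  0.1671]
clamp_ball scene 0.48 [182.9 162.9] [ 0.479  -0.3971  0.114 ] ['fov_y', 'cx', 'cy', 'pose', 'shot']
clamp_ball side 0.73 [448.3 372.9] [ 0.4693 -0.3929  0.114 ] ['fov_y', 'cx', 'cy', 'pose', 'shot']
[ 0.4746 -0.395   0.1115]
{'clock': 0.4, 'joints': array([ 1.09443154e+00,  3.00006528e-01,  1.52105143e+00,  1.34205734e-05,
        1.32067325e+00, -6.66233296e-02]), 'dq': array([-2.59209070e-03, -4.53363746e-04, -1.71980870e-04, -2.46558542e-04,
        3.02983453e-05, -4.48236076e-04]), 'joint_efforts': array([-1.49001491e-03, -5.42876351e+01, -3.61652863e+01, -1.00745299e-04,
        1.26643517e-03,  1.73936667e-05]), 'tcp_pos': array([0.2191061 , 0.50444845, 0.23120035]), 'tcp_rot': array([-6.39122474e-01, -3.07584373e+00,  2.04181197e-04]), 'ft_force': array([-1.3912561 , -0.48380774,  0.30192513]), 'ft_torque': array([ 0.0078282 , -0.02860139,  0.01368035]), 'gripper_force': 0.0, 'width': 0.0851580755522161}
```

View pics/a.png

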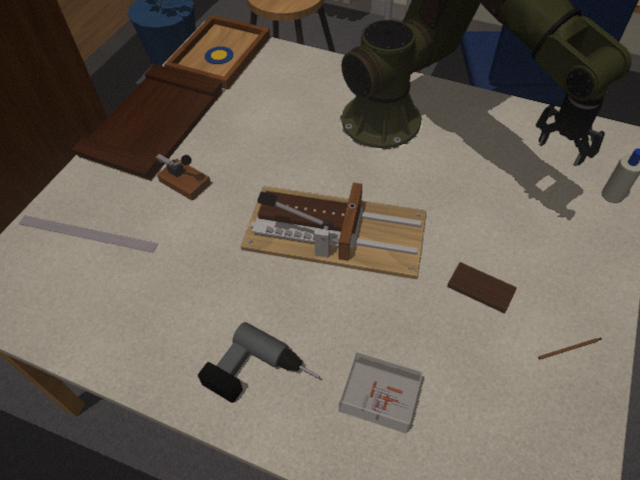

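View pics/b.png

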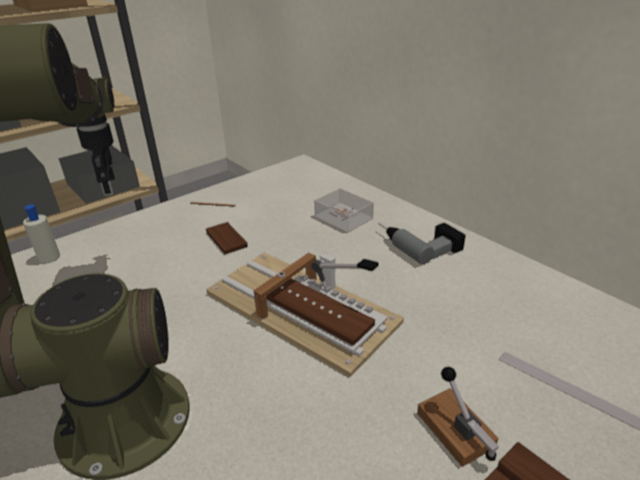

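The scene view shows the pad at (266,199), with its arm running right to the pivot at about (325,222) and the clamp ball away at (186,159). The side view shows the pad at (367,265). Both agree on about (0.546, -0.107, 0.167), so I'll move above it.

Request:
play_rows(
  series=[
    [[1,0.5,-1,0.1,0,0,0.235],[1,0.5,-1,0.1,0,0,0.235],[1,0.5,-1,0.1,0,0,0.235],[1,0.5,-1,0.1,0,0,0.235],[1,0.5,-1,0.1,0,0,0.235],[1,0.5,-1,0.1,0,0,0.235],[1,0.5,-1,0.1,0,0,0.235],[1,0.5,-1,0.1,0,0,0.235],[1,0.5,-1,0.1,0,0,0.235],[1,0.5,-1,0.1,0,0,0.235],[1,0.5,-1,0.1,0,0,0.235],[1,0.5,-1,0.1,0,0,0.235],[1,0.5,-1,0.1,0,0,0.235],[1,0.5,-1,0.1,0,0,0.235],[1,0.5,-1,0.1,0,0,0.235],[1,0.5,-1,0.1,0,0,0.235],[1,0.5,-1,0.1,0,0,0.235],[1,0.5,-1,0.1,0,0,0.235],[1,0.5,-1,0.1,0,0,0.235],[1,0,0,0,0,0,0]],
  ],
)

```text
clock: 2.4
tcp_pos: [0.505, -0.0683, 0.2881]
tcp_rot: [-0.035, -3.141, 0.001]
ft_force: [-0.9, -0.5, -0.3]
width: 0.0
gripper_force: 0.0
```

```bash
python3 - <<'E'
from h import *
o=sensors.get_obs();print(o["clock"],o["tcp_pos"],o["tcp_rot"],o["joints"],o["ft_force"])
rs=[]
for n in("wrist","side","scene"):
    p=imaging.capture(n)
    l=models.landmark_of(p,"lever_pad")[:2]
    for a in l: print(n,a["conf"],np.round(a["position"],1),atz(p,a["position"],.171).round(4))
    if l: rs.append(ray(p,l[0]["position"]))
    if n=="wrist":
        cv2.imwrite("pics/c.png",cv2.cvtColor(p["pixels"],cv2.COLOR_RGB2BGR))
        m=models.silhouettes(p,"board_carriage")
        if m:
            ys,xs=np.nonzero(m[0]["mask"]); print(m[0]["conf"],m[0]["extent"]); r=cv2.minAreaRect(np.c_[xs,ys].astype(np.float32)); print(r)
if len(rs)>1: print(tri(rs))
E
```

```text
2.4 [ 0.50504891 -0.06834409  0.28811556] [-3.51596788e-02 -3.14132571e+00  7.07601156e-04] [-2.06160875e-01  1.69950187e-01  1.54868979e+00 -4.60556138e-04
  1.42293420e+00 -1.75450504e+00] [-0.90896266 -0.53054123 -0.29844767]
wrist 0.83 [272.2 294. ] [ 0.5479 -0.1061  0.171 ]
0.85 [201.4, 56.4, 494.4, 255.2]
((352.1582946777344, 158.2351531982422), (148.48716735839844, 281.12249755859375), 77.84506225585938)
side 0.66 [365.6 262.7] [ 0.5422 -0.1036  0.171 ]
scene 0.57 [267.4 197.2] [ 0.5435 -0.1058  0.171 ]
[ 0.54449143 -0.10484994  0.17233559]
```

View pics/c.png

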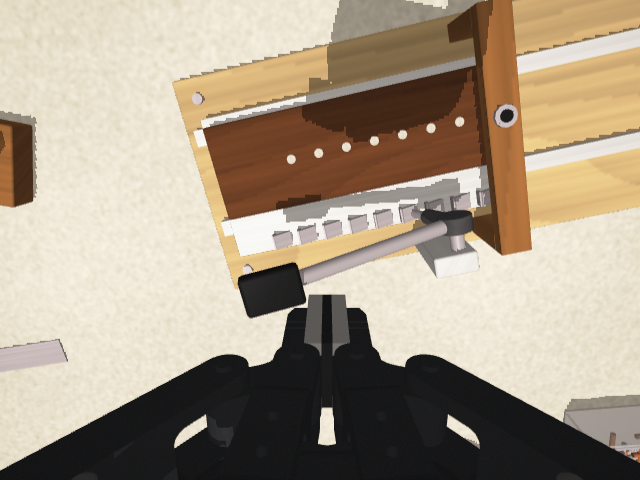

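The wrist view shows the pad centre at (271,289), with the lever running up and right. The hole marks run from (291,159) to (459,122), which puts the lever yaw at about 0.215 rad. The pad comes out at about (0.545, -0.106, 0.171). I'll align the tool and hover over it.

Request:
play_rows(
  series=[
    [[1,0.267,-0.252,-0.587,0,0,0.55],[1,0.267,-0.252,-0.587,0,0,0.55],[1,0.267,-0.252,-0.587,0,0,0.55],[1,0.267,-0.252,-0.587,0,0,0.55],[1,0.267,-0.252,-0.587,0,0,0.55],[1,0,0,0,0,0,0],[1,0,0,0,0,0,0]],
  ],
)

```text
clock: 3.45
tcp_pos: [0.5441, -0.1029, 0.2007]
tcp_rot: [0.343, -3.123, -0.0]
ft_force: [0.5, -0.1, 0.8]
width: 0.0003
gripper_force: 0.0
```

```bash
python3 - <<'E'
from h import *
o=sensors.get_obs();print(o["clock"],o["tcp_pos"],o["ft_force"])
p=imaging.capture("side");q=imaging.capture("wrist")
a=cv2.resize(p["pixels"][200:350,270:430],(640,600)[:2]);b=q["pixels"]
cv2.imwrite("pics/d.png",cv2.cvtColor(np.hstack([cv2.resize(a,(400,400)),cv2.resize(b[150:400,150:400],(400,400))]),cv2.COLOR_RGB2BGR))
E
```

```text
3.45 [ 0.54405053 -0.10287924  0.20068446] [ 0.52074956 -0.08723278  0.83303832]
```

View pics/d.png

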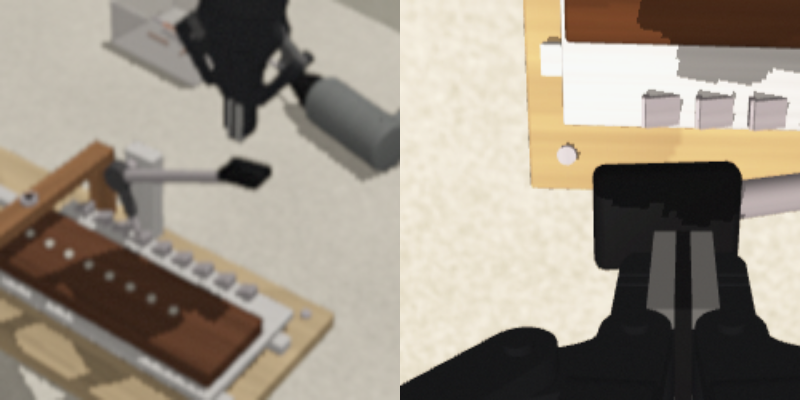

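The crop shows the pad centre at about (668,215) and the fingertips at about (684,230). The tips are over the pad, a few mm too close to the pivot. I'll refine the position numerically.

```bash
python3 - <<'E'
from h import *
p=imaging.capture("wrist")
print(atz(p,(317.5,284.5),.171)); print([(a["position"],atz(p,a["position"],.171)) for a in models.landmark_of(p,"lever_pad")[:1]])
E
```

```text
[ 0.54532085 -0.10676117  0.171     ]
[([314.8, 288.6], array([ 0.54754004, -0.1075281 ,  0.171     ]))]
```

Request:
play_rows(
  series=[
    [[1,0.06,-0.13,-0.5,0,0,0],[1,0,0,-0.5,0,0,0],[1,0.023,-0.104,-0.247,0,0,0],[1,0.023,-0.104,-0.247,0,0,0],[1,0.017,-0.078,-0.257,0,0,0],[1,0.017,-0.078,-0.257,0,0,0],[1,0.012,-0.054,-0.263,0,0,0],[1,0.012,-0.054,-0.263,0,0,0],[1,0.006,-0.028,-0.268,0,0,0],[1,0.006,-0.028,-0.268,0,0,0],[1,0,0,0,0,0,0]],
  ],
)

```text
clock: 4.75
tcp_pos: [0.5496, -0.1234, 0.1076]
tcp_rot: [-0.344, 3.122, -0.0]
ft_force: [-1.4, 1.5, 7.5]
width: -0.0002
gripper_force: 3.3
```

Request:
play_rows(
  series=[
    [[1,0,0,-0.268,0,0,0],[1,0,0,-0.2,0,0,0],[1,0,0,0,0,0,0]],
  ],
)

```text
clock: 5.05
tcp_pos: [0.5498, -0.1235, 0.094]
tcp_rot: [-0.344, 3.122, -0.001]
ft_force: [-0.3, 0.5, 8.3]
width: 0.0
gripper_force: 3.8
```

Request:
play_rows(
  series=[
    [[1,0,0,-0.12,0,0,0],[1,0,0,-0.1,0,0,0],[1,0,0,0,0,0,0],[1,0,0,0,0,0,0]],
  ],
)

```text
clock: 5.45
tcp_pos: [0.5498, -0.1233, 0.088]
tcp_rot: [-0.344, 3.122, -0.001]
ft_force: [-1.4, 1.8, 8.9]
width: -0.0002
gripper_force: 3.8
```

Request:
play_rows(
  series=[
    [[1,0,0,-0.1,0,0,0],[1,0,0,0,0,0,0],[1,0,0,0,0,0,0]],
  ],
)

```text
clock: 5.75
tcp_pos: [0.55, -0.1234, 0.0851]
tcp_rot: [-0.344, 3.121, -0.001]
ft_force: [-0.6, 0.7, 9.3]
width: -0.0001
gripper_force: 3.9
```

Request:
play_rows(
  series=[
    [[1,0,0,-0.1,0,0,0],[1,0,0,0,0,0,0],[1,0,0,0,0,0,0]],
  ],
)

```text
clock: 6.05
tcp_pos: [0.5503, -0.1233, 0.0837]
tcp_rot: [-0.344, 3.12, -0.001]
ft_force: [-8.1, 3.7, 25.7]
width: 0.0002
gripper_force: 10.7
```

Force jumped to 26 N at z≈0.084, so that is the stop. I'll raise back along the arc.

Request:
play_rows(
  series=[
    [[1,0,0,-0.03,0,0,0],[1,0,0,0.25,0,0,0],[1,0,0,0.3,0,0,0],[1,0,0,0.368,0,0,0],[1,-0.006,0.028,0.268,0,0,0],[1,-0.006,0.028,0.268,0,0,0],[1,-0.012,0.054,0.263,0,0,0],[1,-0.012,0.054,0.263,0,0,0],[1,-0.017,0.078,0.257,0,0,0],[1,-0.017,0.078,0.257,0,0,0],[1,-0.023,0.104,0.247,0,0,0],[1,-0.023,0.104,0.247,0,0,0],[1,0,0,0.5,0,0,0],[1,0,0,0.5,0,0,0],[1,0,0,0,0,0,0],[1,0,0,0,0,0,0]],
  ],
)

```text
clock: 7.65
tcp_pos: [0.5455, -0.1069, 0.1994]
tcp_rot: [0.345, -3.121, -0.001]
ft_force: [-0.1, -0.3, -0.1]
width: 0.0001
gripper_force: 0.0
```

```bash
python3 - <<'E'
from h import *
o=sensors.get_obs();print(o["clock"],o["tcp_pos"],o["ft_force"])
p=imaging.capture("side");q=imaging.capture("wrist");s=imaging.capture("scene")
print([(a["position"],a["conf"]) for a in models.landmark_of(p,"lever_pad")[:1]],[atz(q,a["position"],.171) for a in models.landmark_of(q,"lever_pad")[:1]])
a=cv2.resize(p["pixels"][200:350,220:420],(400,300));b=cv2.resize(s["pixels"][170:290,230:430],(400,240)); a=np.vstack([a,b])
c=cv2.resize(q["pixels"],(400,300)); c=np.vstack([c,np.zeros((240,400,3),np.uint8)])
cv2.imwrite("pics/e.png",cv2.cvtColor(np.hstack([a,c]),cv2.COLOR_RGB2BGR))
E
```

```text
7.65 [ 0.54551873 -0.10691191  0.19943911] [-0.13509479 -0.28424261 -0.0850264 ]
[([365.9, 261.8], 0.55)] [array([ 0.54785875, -0.10742753,  0.171     ])]
```

View pics/e.png

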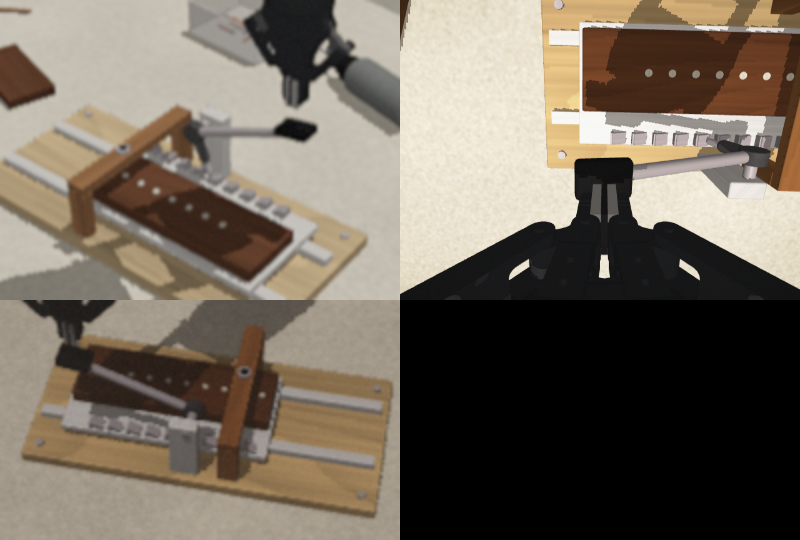

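The board has moved on and the lever is back up. I'll measure the travel from the hole marks in the fixed side camera, before against after.

```bash
cat >> h.py <<'E'
def holes(p,img):
    g=img.astype(float).mean(2); h=cv2.GaussianBlur(g,(0,0),1.0)-cv2.GaussianBlur(g,(0,0),3.5)
    mx=(h==cv2.dilate(h,np.ones((5,5))))&(h>12)
    out=[]
    for y,x in zip(*np.nonzero(mx)):
        if not(265<x<350 and 275<y<330): continue
        dx=(h[y,x+1]-h[y,x-1])/2/(2*h[y,x]-h[y,x+1]-h[y,x-1]); dy=(h[y+1,x]-h[y-1,x])/2/(2*h[y,x]-h[y+1,x]-h[y-1,x])
        w=atz(p,(x+dx,y+dy),.06); out.append(((w[:2]-[.545,-.107])@[-.215,.977],(w[:2]-[.545,-.107])@[.977,.215]))
    return np.array(sorted(out)).round(4)
E
python3 - <<'E'
from h import *
p=imaging.capture("side")
print(holes(p,cv2.imread("pics/b.png"))*1000);print(holes(p,p["pixels"])*1000)
E
```

```text
[[  23.1  -76.6]
 [  41.2  -30. ]
 [  42.1 -140.1]
 [  48.1  -76. ]
 [  53.1 -139.7]
 [  65.4  -29.2]
 [  68.3 -139.4]
 [  73.2  -75.3]
 [  79.5 -139.3]
 [  89.9  -27.7]
 [  91.7 -138.7]
 [  97.9  -74.9]
 [ 100.1   22. ]
 [ 103.9 -188.3]
 [ 106.6 -138.5]
 [ 108.4  -28.7]
 [ 118.2 -138.3]
 [ 119.2 -188.1]
 [ 123.   -74.4]
 [ 130.5 -138.1]
 [ 143.5   -0.4]
 [ 147.9  -73.9]
 [ 152.3 -137.3]
 [ 152.7   10.3]
 [ 153.  -164.4]
 [ 162.   -27.2]
 [ 165.2 -137.6]
 [ 172.9  -73.2]
 [ 197.6  -73. ]
 [ 200.3  -25.4]
 [ 253.1  -70.9]]
[[ 8.000e-01 -7.200e+01]
 [ 3.820e+01 -3.020e+01]
 [ 4.590e+01 -7.630e+01]
 [ 6.240e+01 -1.393e+02]
 [ 6.340e+01 -2.990e+01]
 [ 7.100e+01 -7.580e+01]
 [ 8.770e+01 -2.910e+01]
 [ 9.150e+01 -1.386e+02]
 [ 9.570e+01 -7.480e+01]
 [ 9.980e+01  2.160e+01]
 [ 1.068e+02 -1.385e+02]
 [ 1.084e+02 -2.870e+01]
 [ 1.091e+02 -1.777e+02]
 [ 1.207e+02 -7.460e+01]
 [ 1.228e+02  8.000e-01]
 [ 1.352e+02 -2.720e+01]
 [ 1.391e+02 -1.684e+02]
 [ 1.423e+02 -1.376e+02]
 [ 1.438e+02  1.000e-01]
 [ 1.458e+02 -7.400e+01]
 [ 1.495e+02 -1.676e+02]
 [ 1.522e+02 -1.372e+02]
 [ 1.528e+02  1.040e+01]
 [ 1.606e+02 -2.690e+01]
 [ 1.653e+02 -1.376e+02]
 [ 1.707e+02 -7.300e+01]
 [ 1.958e+02 -7.270e+01]
 [ 2.009e+02 -2.710e+01]
 [ 2.531e+02 -7.080e+01]]
```

The leftmost mark went from 23.1 to 45.9 mm, which is one notch given the ±3 mm start offset. Second stroke next, holding a little harder against the stop.

Request:
play_rows(
  series=[
    [[1,0,0,-0.5,0,0,0],[1,0,0,-0.46,0,0,0],[1,0.023,-0.104,-0.247,0,0,0],[1,0.023,-0.104,-0.247,0,0,0],[1,0.017,-0.078,-0.257,0,0,0],[1,0.017,-0.078,-0.257,0,0,0],[1,0.012,-0.054,-0.263,0,0,0],[1,0.012,-0.054,-0.263,0,0,0],[1,0.006,-0.028,-0.268,0,0,0],[1,0.006,-0.028,-0.268,0,0,0],[1,0,0,-0.3,0,0,0],[1,0,0,-0.25,0,0,0],[1,0,0,-0.2,0,0,0],[1,0,0,-0.1,0,0,0],[1,0,0,-0.05,0,0,0],[1,0,0,0,0,0,0],[1,0,0,0,0,0,0]],
  ],
)

```text
clock: 9.65
tcp_pos: [0.55, -0.1233, 0.084]
tcp_rot: [-0.344, 3.121, -0.001]
ft_force: [-8.1, 3.6, 21.7]
width: -0.0003
gripper_force: 8.9
```

Request:
play_rows(
  series=[
    [[1,0,0,-0.04,0,0,0],[1,0,0,0,0,0,0],[1,0,0,0,0,0,0]],
  ],
)

```text
clock: 9.95
tcp_pos: [0.5504, -0.1236, 0.0835]
tcp_rot: [-0.344, 3.12, -0.002]
ft_force: [-7.7, 2.8, 26.0]
width: -0.0
gripper_force: 11.3
```

Request:
play_rows(
  series=[
    [[1,0,0,0.25,0,0,0],[1,0,0,0.3,0,0,0],[1,0,0,0.39,0,0,0],[1,-0.006,0.028,0.268,0,0,0],[1,-0.006,0.028,0.268,0,0,0],[1,-0.012,0.054,0.263,0,0,0],[1,-0.012,0.054,0.263,0,0,0],[1,-0.017,0.078,0.257,0,0,0],[1,-0.017,0.078,0.257,0,0,0],[1,-0.023,0.104,0.247,0,0,0],[1,-0.023,0.104,0.247,0,0,0],[1,0,0,0.46,0,0,0],[1,0,0,0.5,0,0,0],[1,0,0,0,0,0,0],[1,0,0,0,0,0,0]],
  ],
)

```text
clock: 11.45
tcp_pos: [0.5457, -0.1071, 0.1999]
tcp_rot: [0.345, -3.122, -0.001]
ft_force: [-0.3, -0.4, -1.3]
width: 0.0
gripper_force: 0.0
```

```bash
python3 - <<'E'
from h import *
p=imaging.capture("side")
h=holes(p,p["pixels"])*1000; print(h[abs(h[:,1]+74.5)<3])
print([(a["position"],a["conf"]) for a in models.landmark_of(p,"lever_pad")[:1]]); print(sensors.get_obs()["tcp_pos"])
E
```

```text
[[  5.1 -71.9]
 [ 71.  -75.7]
 [ 95.4 -74.9]
 [120.7 -74.6]
 [145.7 -73.9]
 [170.5 -73. ]
 [195.6 -72.5]
 [224.2 -72.1]
 [244.1 -72.8]]
[([367.8, 262.6], 0.9)]
[ 0.54553501 -0.10711437  0.19930738]
```

The leftmost mark is at 71.0 mm, another full 25 mm. Third stroke, the same way.

Request:
play_rows(
  series=[
    [[1,0,0,-0.5,0,0,0],[1,0,0,-0.46,0,0,0],[1,0.023,-0.104,-0.247,0,0,0],[1,0.023,-0.104,-0.247,0,0,0],[1,0.017,-0.078,-0.257,0,0,0],[1,0.017,-0.078,-0.257,0,0,0],[1,0.012,-0.054,-0.263,0,0,0],[1,0.012,-0.054,-0.263,0,0,0],[1,0.006,-0.028,-0.268,0,0,0],[1,0.006,-0.028,-0.268,0,0,0],[1,0,0,-0.3,0,0,0],[1,0,0,-0.25,0,0,0],[1,0,0,-0.2,0,0,0],[1,0,0,-0.1,0,0,0],[1,0,0,-0.09,0,0,0],[1,0,0,0,0,0,0],[1,0,0,0,0,0,0],[1,0,0,0,0,0,0]],
  ],
)

```text
clock: 13.35
tcp_pos: [0.5506, -0.1237, 0.0835]
tcp_rot: [-0.344, 3.119, -0.002]
ft_force: [-6.0, 2.3, 25.6]
width: 0.0002
gripper_force: 11.0
```

Request:
play_rows(
  series=[
    [[1,0,0,0.25,0,0,0],[1,0,0,0.3,0,0,0],[1,0,0,0.39,0,0,0],[1,-0.006,0.028,0.268,0,0,0],[1,-0.006,0.028,0.268,0,0,0],[1,-0.012,0.054,0.263,0,0,0],[1,-0.012,0.054,0.263,0,0,0],[1,-0.017,0.078,0.257,0,0,0],[1,-0.017,0.078,0.257,0,0,0],[1,-0.023,0.104,0.247,0,0,0],[1,-0.023,0.104,0.247,0,0,0],[1,0,0,0.5,0,0,0],[1,0,0,0.8,0,0,0],[1,0,0,0.8,0,0,0],[1,0,0,0,0,0,0],[1,0,0,0,0,0,0],[1,0,0,0,0,0,0]],
  ],
)

```text
clock: 15.05
tcp_pos: [0.5454, -0.1069, 0.2332]
tcp_rot: [0.345, -3.12, -0.002]
ft_force: [-0.4, -0.1, -1.1]
width: -0.0001
gripper_force: 0.0
```

```bash
python3 - <<'E'
from h import *
p=imaging.capture("side")
h=holes(p,p["pixels"])*1000; print(h[abs(h[:,1]+74.5)<3])
print([(a["position"],a["conf"]) for a in models.landmark_of(p,"lever_pad")[:1]]); print(sensors.get_obs()["tcp_pos"])
cv2.imwrite("pics/f.png",cv2.cvtColor(p["pixels"],cv2.COLOR_RGB2BGR))
E
```

```text
[[ 95.6 -74.8]
 [120.6 -74.8]
 [145.8 -74.1]
 [170.6 -73. ]
 [195.7 -72.7]
 [224.6 -72.1]
 [245.4 -72.4]]
[([363.6, 262.4], 0.95)]
[ 0.54558356 -0.10706345  0.23334612]
```

View pics/f.png

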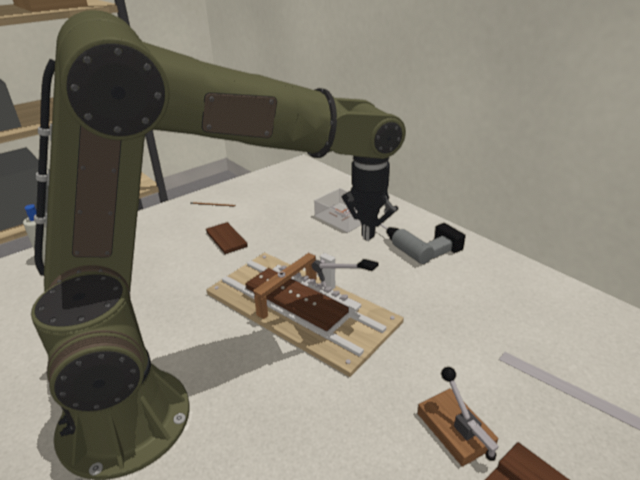

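The leftmost mark is now at 95.6 mm, so the board is three notches on. The lever is up with its pad at (367,265), the gripper is clear above it, and the clamp at (448,374) is untouched. I'll hand the job in.

```bash
python3 -c "
from bench import arm; print(arm.finish_job())"
```

```text
the job is handed in; nothing more can be done
None
```

I fed the board on three notches with three full strokes of the feed lever, left the lever up and released, and handed the job in at about 15 s; the clamp was not touched.

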